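# Line up the seal stamp over the title page

### The arm

A 6-joint arm with a two-finger parallel gripper is mounted at the origin on the work surface. World frame = base frame: x ahead of the robot, y to its left, z up, the work surface at z = 0. Lengths are in m, angles in rad, forces in N, time in s.
With the tool pointing down it reaches from about 0.275 to 0.825 m from the base axis. Payload 4.9 kg.
Tool frame: the origin (TCP) lies between the finger pads; the fingertips stand 19 mm ahead of it and the grasp point (between the pads) is the TCP; z points along the fingers, y is the line along which they close (so a half turn about z gives the same grasp; the last joint's range is limited). The gripper opens to 85 mm and grips with 20 to 120 N. Pads are 22 mm wide; open, the fingers measure 114 mm over their backs; the gripper's body (76 mm by 85 mm) begins 54 mm behind the grasp point. The pads swing forward as they close: fully open they stand 13 mm farther back than shut.
Start: joints at [1.166, 0.326, -0.193, 1.052, 0, 1.437], TCP at [0.147, 0.53, 0.25] pointing down, gripper open.
Joint ranges: [-2.65, 2.65], [-0.97, 1.79], [-1.3, 1.35], [-1.93, 2.1], [-1.47, 1.37], [-3.14, 3.14]. Speed limits (rad/s): [2.57, 2.57, 3.14, 3.14, 3.14, 3.14].

### API

Orientations are given as a unit quaternion [w, x, y, z].
In Python, from cell import arm, imaging gives the robot as it stands. The module is installed in compiled form; this text tells all that it offers.
- The arm moves only by the tool servo_tool, never from a script. Its argument "motion" is a list that holds one entry, the list of rows, each a list of 6 numbers: the shift along the tool's x, y, z in m, then the turn, a rotation vector about the tool's x, y, z in degrees. A call has 1 to 12 rows; each row is the pose to reach, as a shift and turn from the pose commanded when the call began, along the tool's axes at that moment; what a row does not reach only later rows make up. A row lasts 1/10 s, in which the tool goes at most 50 mm and 8.59 degrees, less where a joint would pass 70% of its speed; a pose out of reach is approached as far as the arm can. A call with a gripper value outside its range is refused whole. "grip" is the opening, from 0 (shut) to 1 (fully open), set as the call begins (left out, the last holds). The fingers move at their own pace and stop on an object; "newtons" is the grip in N (left out, the last holds). Time passes only in rows, so rows that repeat a pose let the fingers close. It gives the time, the measured TCP pose, the force, the opening and the grip force at its end, in the units of the state.
- arm.read_state(): the state, without advancing time (a new reading comes with each control period).
- imaging.read_camera(name): name is "scene" or "top"; returns the picture (480x640x3 uint8, red, green, blue); there is no depth.
- imaging.camera_info(name): a dict with "fx", "fy", "cx", "cy" (pixels), "R" (3x3) and "t" (3): a world point X has camera coordinates R X + t. Camera axes: x right, y down, z forward; pixel columns grow to the right and rows downward; lengths in m; the calibration is good to about 2 mm. A picture is of the moment at which its call begins. camera_info takes no time and is no camera call.
- arm.close_job(): hands the job in; it is judged then, once.
The state is a dict: "t": time; "joints": joint angles; "dq": joint speeds; "effort": joint torques, N m; "position": TCP position; "eef_rot": TCP orientation; "contact_force": force on the tool from outside, world axes, zero at the start; "moment": the same for the moment, N m; "opening": finger opening in m; "finger_force": force on a finger pad.
Only numpy, scipy, OpenCV 4.12 (cv2) and the standard library are available. Lean on these libraries where they do the work, as an engineer would, in place of code of your own. Each camera call takes 0.05 s, during which the arm holds its last target. There are 200 camera calls.

### The job

Pull the top drawer of the desk-top drawer unit out to its stop and leave it open, take out the red-handled stamp and carry it clear over the pile of books to the open book. Line it up upright, centred in and square to the printed frame on the right-hand page, with its long side along the frame's long side, and finish still holding it there, motionless, about a centimetre above the paper: the stamp is pre-inked and must never touch the page. Leave the black-handled stamp standing in the drawer and do not shift the open book, the pile of books or the other things on the table.

Things in the scene. Friction and masses are not known exactly. Their poses are not given: they have to be found in the camera images.
- drawer (a joint): Top drawer of the grey desk-top drawer unit (unit 300 deep, 270 wide, 200 high, standing on the table, front towards the robot). Value in m: 0 shut, 0.160 at its stop, growing as it is pulled out along the handle point's -x. It starts shut or up to 15 mm ajar, slides with a few newtons of friction and stays where it is left.
- drawer_handle (a point): Middle of the steel bow handle of the top drawer: a round horizontal bar 10 mm thick, straight over its middle 90 mm, along this point's y axis, 40 mm in front of the drawer's dark front panel and 174 mm above the table (26 mm below the unit's top, 21 mm below the top edge of the panel). Axes are those of the unit: x points level into the unit, y along the bar, z up. The drawer pulls out along -x. The lower drawer has the same handle 88 mm below.
- drawer_floor (a point): Point on the top drawer's inner floor (106 mm above the table), 80 mm behind the inner face of its front panel and midway between its sides; axes as the handle's, moves with the drawer. The stamps stand in this front part of the drawer, 228 mm wide inside and bounded by a 40 mm high divider at the back; side walls rise 40 mm and the front panel 89 mm above the inner floor.
- stamp: The stamp to use: a rigid pre-inked hand stamp with a red, flat-sided handle, 76 mm tall, about 0.1 kg, standing upright on the drawer floor. Origin at the centre of its inked underside (the face). The face is 50 mm along the body's x by 22 mm along y; over it a wooden mount 56 x 28 mm up to 20 mm high, a thin neck to 32 mm, then the handle. Its design looks the same either way round. Its x lies roughly along the drawer's direction of travel.
- stamp_grip (a point): Centre of the red handle of the stamp, 54 mm above its inked face: a block 36 mm along the stamp's x, 20 mm along its y (two flat sides, the natural grasp) and 44 mm high. Axes as stamp.
- other_stamp: A second stamp of the same build with a black handle (face 44 x 22 mm), standing beside the red one, some 100 mm away, on the left or the right. Origin at the centre of its underside. To be left standing in the drawer.
- book: The open book lying on the table, 205 mm high (along its x, bottom edge towards the robot at -x) and 265 mm wide (along its y). Origin on the table under its gutter. The right-hand block (-y side) is 26.5 mm thick, the left-hand cover with its flyleaf (+y side) 6 mm, the flyleaf rising to the gutter.
- frame (a point): Centre of the empty frame printed in dark lines on the right-hand page, at the surface of the paper (26.5 mm above the table). The frame is a rectangle 66 mm along this point's y and 38 mm along its x; z points up. Axes as book.
- pile1: Book 1 of 4 (1 is the lowest) of the pile of closed red and orange books between the drawer unit and the open book: 205 mm along x, 135 mm along y, 34 mm thick, 0.48 kg, loose; origin at the centre of its underside. The pile is 136 mm high.
- pile2: Book 2 of 4 (1 is the lowest) of the pile of closed red and orange books between the drawer unit and the open book: 205 mm along x, 135 mm along y, 34 mm thick, 0.48 kg, loose; origin at the centre of its underside. The pile is 136 mm high.
- pile3: Book 3 of 4 (1 is the lowest) of the pile of closed red and orange books between the drawer unit and the open book: 205 mm along x, 135 mm along y, 34 mm thick, 0.48 kg, loose; origin at the centre of its underside. The pile is 136 mm high.
- pile4: Book 4 of 4 (1 is the lowest) of the pile of closed red and orange books between the drawer unit and the open book: 205 mm along x, 135 mm along y, 34 mm thick, 0.48 kg, loose; origin at the centre of its underside. The pile is 136 mm high.
- pen: Black felt pen, 133 mm along its x, 11 mm thick, lying on the left-hand side of the open book; origin under its middle.
- pen_pot: Dark steel pot of pens, 72 mm across, 145 mm high with its pens, on the table behind the pile; origin at the centre of its underside.
- mug: Blue mug, 82 mm across, 95 mm high, on the table behind the open book; origin at the centre of its underside.
- tape: Roll of brown packing tape lying flat, 100 mm across, 48 mm high, on the table to the left of the drawer unit's front; origin at the centre of its underside.

How it is judged:
By the outcome, as a careful person would: the job done as asked, in the order asked, and still so for the second after the job is handed in, while the arm keeps its last pose, push and grip.
It also fails if it takes over 61 s, if anything falls off the work surface, if the arm or the gripper's body presses on something with over 40 N, if the wrist force passes 120 N, or if a joint passes its speed limit or range.

## Working session

There is one attempt and no reset: what is moved stays moved. The work goes in short steps, Python scripts to look and compute and a tool call to move; the robot and the scene stay as the last step left them, time stands still between calls to the robot, and variables do not carry over. Pictures are saved under pics/ and viewed, at most 10 in all, crops included, and the job is handed in when it is done.

Besides the shell and the picture viewer there is one more tool, called after "Call:" as name([rows], argument=value, ...), one row to a line, values as JSON. servo_tool: Moves the arm, as the interface text tells. Its arguments: {"type":"object","properties":{"motion":{"type":"array"},"grip":{"type":"number"},"newtons":{"type":"number"}},"required":["motion"]}

```bash
mkdir -p pics; python3 - <<'E'
from cell import arm, imaging
import cv2
for n in("scene","top"):
    im=imaging.read_camera(n); cv2.imwrite(f"pics/{n}0.png",im[:,:,::-1]); 
    c=imaging.camera_info(n); print(n,c, -c["R"].T@c["t"] if hasattr(c["R"],"T") else "")
print(arm.read_state())
E
```

```text
scene {'fx': 553.1461371481846, 'fy': 553.1461371481846, 'cx': 323.09168984774925, 'cy': 240.14053345023774, 'R': array([[ 0.84818405,  0.52934045, -0.01955777],
       [ 0.28315365, -0.48429453, -0.8278181 ],
       [-0.44766933,  0.69660425, -0.56065558]]), 't': array([-0.55198446, -0.03412741,  1.5411958 ])} [ 1.16779381 -0.79794357  0.82503315]
top {'fx': 532.5750205161052, 'fy': 532.5750205161052, 'cx': 323.6110655544022, 'cy': 240.9661155296493, 'R': array([[ 1.03884095e-02, -9.99945849e-01,  6.16727446e-04],
       [-9.86255421e-01, -1.03478860e-02, -1.64903503e-01],
       [ 1.64900955e-01,  1.10483433e-03, -9.86309512e-01]]), 't': array([0.05929642, 0.61464237, 1.57164162])} [0.34641317 0.06391706 1.65144519]
{'t': 0.1, 'joints': array([ 1.16581693e+00,  3.26860935e-01, -1.93417024e-01,  1.05197827e+00,
        2.45616515e-05,  1.43659269e+00]), 'dq': array([ 0.0001427 , -0.00101396,  0.00332928,  0.00151888,  0.00165979,
       -0.00066765]), 'effort': array([ 1.11782163e-03, -4.44237220e+01,  2.63039696e+01,  7.85304263e-03,
       -1.02784711e-04,  7.78580954e-06]), 'position': array([0.14692038, 0.52955114, 0.24961029]), 'eef_rot': array([-2.06250381e-04,  1.34974629e-01,  9.90848786e-01, -7.00312897e-04]), 'contact_force': array([-0.5273757 , -1.17211288,  0.12185383]), 'moment': array([-0.02570103,  0.02322272,  0.04213525]), 'finger_force': 0.0, 'opening': 0.08504798454854207}
```

View pics/scene0.png

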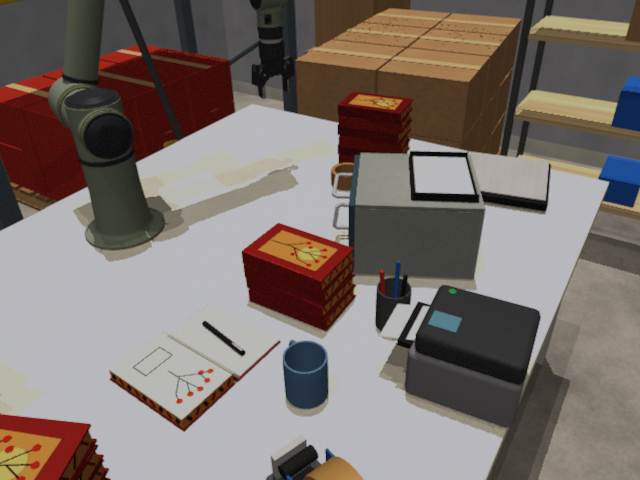

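View pics/top0.png

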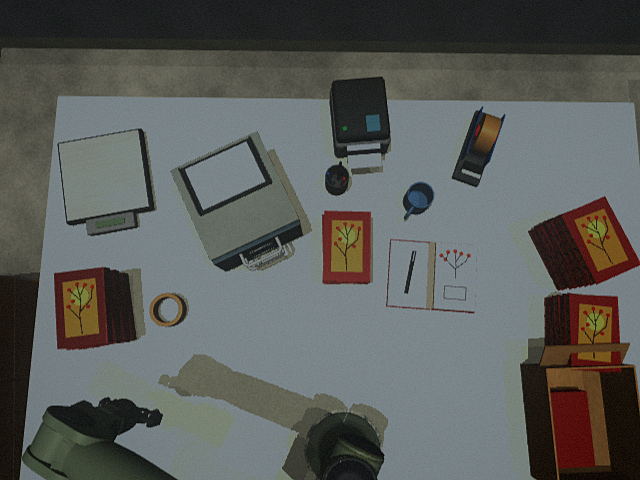

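Scene: the drawer unit is behind the pile, with handles at about (345,185) and (345,215). The pile is at (300,275) and the frame at (153,361). Top: unit corners are about (175,172), (220,270) and (310,232), the handle is about (268,256), the frame (455,293) and the pile (347,247).

```bash
cat > h.py <<'E'
import numpy as np, cv2
from cell import arm, imaging
C={n:imaging.camera_info(n) for n in("scene","top")}
def ray(n,p):
    c=C[n];d=c["R"].T@np.array([(p[0]-c["cx"])/c["fx"],(p[1]-c["cy"])/c["fy"],1]);return -c["R"].T@c["t"],d/np.linalg.norm(d)
def onz(n,p,z):
    o,d=ray(n,p);return o+d*(z-o[2])/d[2]
def tri(ps,pt):
    o,d=ray("scene",ps);q,e=ray("top",pt)
    s=np.linalg.lstsq(np.c_[d,-e],q-o,rcond=None)[0];a=o+d*s[0];b=q+e*s[1];return (a+b)/2,np.linalg.norm(a-b)
def proj(n,X):
    c=C[n];k=c["R"]@np.asarray(X)+c["t"];return np.array([c["fx"]*k[0]/k[2]+c["cx"],c["fy"]*k[1]/k[2]+c["cy"]])
def pic(n,box,k,f):
    im=imaging.read_camera(n)[:,:,::-1];x0,y0,x1,y1=box
    cv2.imwrite("pics/"+f,cv2.resize(im[y0:y1,x0:x1],None,fx=k,fy=k,interpolation=cv2.INTER_CUBIC));return im
E
python3 - <<'E'
import cv2,numpy as np
t=cv2.imread("pics/top0.png");s=cv2.imread("pics/scene0.png")
a=cv2.resize(t[210:280,200:320],None,fx=5,fy=5,interpolation=2)
b=cv2.resize(t[235:315,380:480],None,fx=4,fy=4,interpolation=2)[:, :400]
c=cv2.resize(s[150:250,320:390],None,fx=2.4,fy=2.4,interpolation=2)
d=cv2.resize(s[335:385,110:200],None,fx=4,fy=4,interpolation=2)
o=np.zeros((600,800,3),np.uint8)
o[:350,:600]=a; o[:240,600:768]=c; o[352:552,:360]=d; o[280:600,400:800]=b
cv2.imwrite("pics/crop1.png",o)
E
```

```text
(no output)
```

View pics/crop1.png

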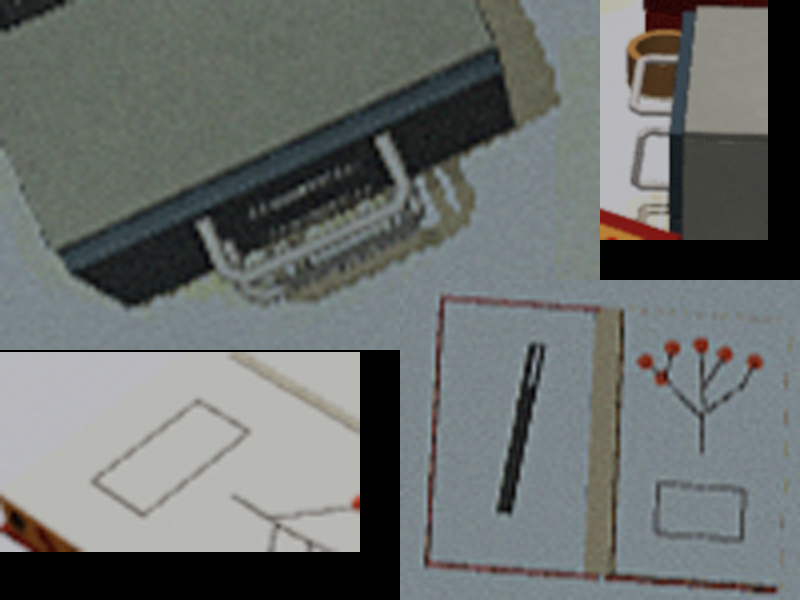

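```bash
python3 - <<'E'
from h import *
np.set_printoptions(precision=4,suppress=True)
A=lambda x,y:(200+(x-2)/5,210+(y-2)/5)
B=lambda x,y:(380+(x-401.5)/4,235+(y-281.5)/4)
S=lambda x,y:(320+(x-600.7)/2.4,150+(y-.7)/2.4)
D=lambda x,y:(110+(x-1.5)/4,335+(y-353.5)/4)
e=[onz("top",A(*p),.2) for p in((60,248),(497,48))];d=e[1]-e[0];print("unit edge",e,np.linalg.norm(d),np.degrees(np.arctan2(d[1],d[0])))
b=[onz("top",A(*p),.174) for p in((245,273),(405,202))];d=b[1]-b[0];print("bar",b,np.linalg.norm(d),np.degrees(np.arctan2(d[1],d[0])),(b[0]+b[1])/2)
print("tri bar ends",tri(S(645,60),A(243,275)),tri(S(636,106),A(405,202)))
ft=[B(*p) for p in((657,482),(746,489),(742,540),(655,534))]
fs=[D(*p) for p in((249,431),(145,515),(93,481),(198,401))]
# order: top-left(far,left), far-right, near-right, near-left
T=[tri(fs[i],ft[i]) for i in range(4)]
for i,x in enumerate(T): print(x,onz("top",ft[i],.0265),onz("scene",fs[i],.0265))
g=[onz("top",p,.0265) for p in ft];print(np.mean(g,0)); h=[onz("scene",p,.0265) for p in fs];print(np.mean(h,0))
for q in(g,h):
  for u in(q[0]-q[1],q[3]-q[2]):print(np.linalg.norm(u),np.degrees(np.arctan2(u[1],u[0]))-90)
for p in((322,211),(371,213),(369,284),(322,282)):print("pile",onz("top",p,.136))
E
```

```text
unit edge [array([0.5351, 0.3727, 0.2   ]), array([0.6498, 0.1346, 0.2   ])] 0.26423944302226204 -64.27711596202407
bar [array([0.5255, 0.2743, 0.174 ]), array([0.5665, 0.1859, 0.174 ])] 0.09743770045643292 -65.10804211154894 [0.546  0.2301 0.174 ]
tri bar ends (array([0.5258, 0.2763, 0.1764]), np.float64(0.00425030842569818)) (array([0.568 , 0.1871, 0.1762]), np.float64(0.004628472596582932))
(array([ 0.4855, -0.3021,  0.0276]), np.float64(0.0008906793095286455)) [ 0.4853 -0.3027  0.0265] [ 0.4849 -0.3011  0.0265]
(array([ 0.4816, -0.3687,  0.0279]), np.float64(0.003375268271607369)) [ 0.4807 -0.3704  0.0265] [ 0.4817 -0.3668  0.0265]
(array([ 0.4426, -0.3652,  0.0264]), np.float64(0.002148820511593562)) [ 0.4419 -0.366   0.0265] [ 0.4435 -0.3645  0.0265]
(array([ 0.4464, -0.2995,  0.0259]), np.float64(0.0018117164310940612)) [ 0.4458 -0.3001  0.0265] [ 0.4476 -0.2993  0.0265]
[ 0.4634 -0.3348  0.0265]
[ 0.4644 -0.3329  0.0265]
0.06788338791276233 -3.911616289141932
0.06607368109188197 -3.3416552090146894
0.06576178966973 -2.7855879334752984
0.06536157756813488 -3.633122583026818
pile [0.6882 0.0712 0.136 ]
pile [ 0.6838 -0.0715  0.136 ]
pile [ 0.4769 -0.0649  0.136 ]
pile [0.4812 0.069  0.136 ]
```

```bash
cat >> h.py <<'E'
from scipy.spatial.transform import Rotation as Ro
def go(x,y,z,yaw):
    "tool-frame shift and rotvec (deg) to TCP x,y,z, pointing down, tool y at yaw deg"
    s=arm.read_state();q=s["eef_rot"];R=Ro.from_quat([q[1],q[2],q[3],q[0]])
    a=np.radians(yaw);Y=np.array([np.cos(a),np.sin(a),0]);Z=np.array([0,0,-1.]);G=Ro.from_matrix(np.c_[np.cross(Y,Z),Y,Z])
    m=R.as_matrix()
    print("pos",s["position"].round(4),"yawy",np.degrees(np.arctan2(m[1,1],m[0,1])).round(2),"F",s["contact_force"].round(1),"t",s["t"],"open",round(s["opening"],4),"ff",s["finger_force"])
    print("move",(m.T@(np.array([x,y,z])-s["position"])).round(4),(R.inv()*G).as_rotvec(degrees=True).round(2))
E
python3 -c "
from h import *
go(.546,.2305,.27,25.6)"
```

```text
pos [0.1469 0.5296 0.2496] yawy 74.49 F [-0.5 -1.2  0.1] t 0.1 open 0.085 ff 0.0
move [-0.4645 -0.1814 -0.0202] [-8.000e-02  2.000e-02  4.889e+01]
```

Call:
servo_tool([
  [[-0.03,-0.012,-0.03,0,0,5],[-0.075,-0.03,-0.04,0,0,12],[-0.12,-0.047,-0.04,0,0,18],[-0.165,-0.065,-0.04,0,0,24],[-0.21,-0.082,-0.04,0,0,30],[-0.255,-0.1,-0.04,0,0,36],[-0.3,-0.117,-0.03,0,0,42],[-0.345,-0.135,-0.02,0,0,48.9],[-0.385,-0.15,-0.02,0,0,48.9],[-0.425,-0.166,-0.02,0,0,48.9],[-0.4645,-0.1814,-0.02,0,0,48.9],[-0.4645,-0.1814,-0.02,0,0,48.9]],
], grip=0.38)

```text
t: 1.3
position: [0.5498, 0.2275, 0.2693]
eef_rot: [0.001, 0.535, 0.845, -0.0]
contact_force: [-0.7, 0.4, 0.4]
opening: 0.0325
finger_force: 0.0
```

Call:
servo_tool([
  [[0,0,0,0,0,0],[0,0,0,0,0,0],[0,0,0,0,0,0]],
])

```text
t: 1.6
position: [0.5451, 0.2319, 0.2703]
eef_rot: [-0.0, 0.532, 0.847, -0.0]
contact_force: [-0.5, -0.0, 0.1]
opening: 0.0325
finger_force: 0.0
```

```bash
python3 -c "
from h import *
go(.546,.2305,.174,25.6)
a=pic('scene',(300,110,420,230),4,'x.png');b=pic('top',(200,190,320,310),4,'y.png')
cv2.imwrite('pics/pre.png',np.hstack([cv2.imread('pics/x.png')[:,:400],cv2.imread('pics/y.png')[:,:400]]))
"
```

```text
pos [0.5451 0.2319 0.2703] yawy 25.69 F [-0.5 -0.   0.1] t 1.6 open 0.0325 ff 0.0
move [-0.0017  0.0003  0.0963] [-0.03 -0.02  0.09]
```

View pics/pre.png

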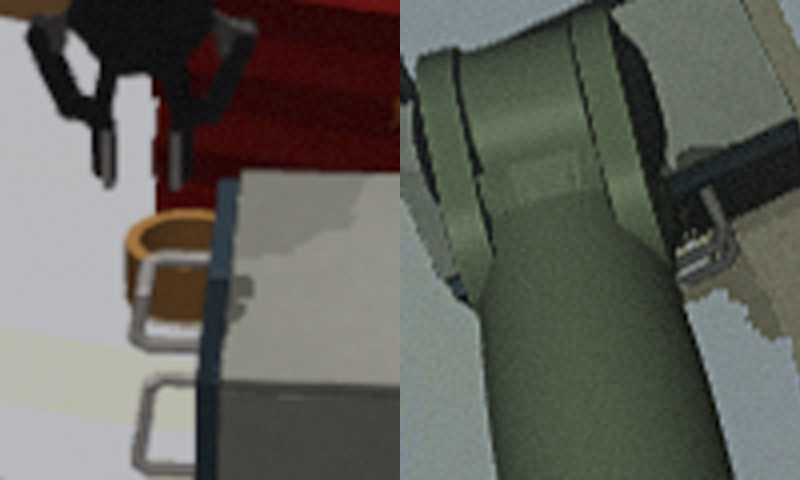

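The fingers (scene about (326,150) and (344,152)) hang on either side of the bar at about x=335. I'll go down.

Call:
servo_tool([
  [[0,0,0.03,0,0,0],[0,0,0.06,0,0,0],[0,0,0.08,0,0,0],[0,0,0.09,0,0,0],[0,0,0.096,0,0,0],[0,0,0.096,0,0,0],[0,0,0.096,0,0,0]],
])

```text
t: 2.4
position: [0.5468, 0.2313, 0.1754]
eef_rot: [0.001, 0.533, 0.846, 0.001]
contact_force: [0.3, 0.3, -0.2]
opening: 0.0323
finger_force: 0.0
```

Call:
servo_tool([
  [[0,0,0,0,0,0],[0,0,0,0,0,0],[0,0,0,0,0,0],[0,0,0,0,0,0]],
], grip=0, newtons=20)

```text
t: 2.8
position: [0.5452, 0.2304, 0.1752]
eef_rot: [-0.0, 0.533, 0.846, -0.001]
contact_force: [-4.7, -2.8, 5.5]
opening: 0.0091
finger_force: 19.8
```

```bash
python3 -c "
from h import *
go(.546,.2305,.174,25.6)"
```

```text
pos [0.5452 0.2304 0.1752] yawy 25.59 F [-4.7 -2.8  5.5] t 2.8 open 0.0091 ff 19.796520173549652
move [-0.0002  0.0008  0.0012] [-0.09  0.03 -0.01]
```

Call:
servo_tool([
  [[0,-0.005,0,0,0,0],[0,-0.015,0,0,0,0],[0,-0.03,0,0,0,0],[0,-0.045,0,0,0,0],[0,-0.06,0,0,0,0],[0,-0.075,0,0,0,0],[0,-0.09,0,0,0,0],[0,-0.105,0,0,0,0],[0,-0.115,0,0,0,0],[0,-0.125,0,0,0,0],[0,-0.135,0,0,0,0],[0,-0.135,0,0,0,0]],
])

```text
t: 4.0
position: [0.4242, 0.1705, 0.1752]
eef_rot: [0.002, 0.533, 0.846, -0.001]
contact_force: [1.1, -6.1, 4.0]
opening: 0.0088
finger_force: 20.3
```

Call:
servo_tool([
  [[0,-0.003,0,0,0,0],[0,-0.006,0,0,0,0],[0,-0.009,0,0,0,0],[0,-0.011,0,0,0,0],[0,-0.011,0,0,0,0]],
])

```text
t: 4.5
position: [0.4155, 0.1662, 0.1752]
eef_rot: [0.003, 0.533, 0.846, -0.001]
contact_force: [3.3, -5.9, 4.4]
opening: 0.009
finger_force: 20.3
```

```bash
python3 -c "
from h import *
go(.5452,.2304,.174,25.6)"
```

```text
pos [0.4155 0.1662 0.1752] yawy 25.52 F [ 3.3 -5.9  4.4] t 4.5 open 0.009 ff 20.261406898498535
move [0.002  0.1447 0.0015] [ 0.1   0.28 -0.08]
```

Call:
servo_tool([
  [[0,-0.003,0,0,0,0],[0,-0.006,0,0,0,0],[0,-0.009,0,0,0,0],[0,-0.012,0,0,0,0],[0,-0.012,0,0,0,0]],
])

```text
t: 5.0
position: [0.4053, 0.1612, 0.1752]
eef_rot: [0.003, 0.533, 0.846, -0.0]
contact_force: [5.4, -4.8, 1.7]
opening: 0.0092
finger_force: 20.1
```

Call:
servo_tool([
  [[0,-0.002,0,0,0,0],[0,-0.004,0,0,0,0],[0,-0.005,0,0,0,0]],
])

```text
t: 5.3
position: [0.4017, 0.1594, 0.1753]
eef_rot: [0.003, 0.533, 0.846, 0.001]
contact_force: [8.8, -2.8, -3.5]
opening: 0.0091
finger_force: 19.8
```

Call:
servo_tool([
  [[0,-0.002,0,0,0,0],[0,-0.004,0,0,0,0],[0,-0.004,0,0,0,0]],
])

```text
t: 5.6
position: [0.4016, 0.1593, 0.1754]
eef_rot: [0.005, 0.533, 0.846, 0.004]
contact_force: [17.4, 1.9, -14.2]
opening: 0.0094
finger_force: 19.5
```

```bash
python3 -c "
from h import *
go(.5452,.2304,.174,25.6)"
```

```text
pos [0.4016 0.1593 0.1754] yawy 25.54 F [ 17.4   1.9 -14.2] t 5.6 open 0.0094 ff 19.533568024635315
move [0.0022 0.1602 0.0033] [ 0.69  0.23 -0.06]
```

Call:
servo_tool([
  [[0,0.003,0,0,0,0],[0,0.0055,0,0,0,0],[0,0.0055,0,0,0,0]],
])

```text
t: 5.9
position: [0.4022, 0.1597, 0.1752]
eef_rot: [0.003, 0.533, 0.846, -0.001]
contact_force: [4.7, -6.0, 2.7]
opening: 0.0089
finger_force: 20.8
```

Call:
servo_tool([
  [[0,0,0,0,0,0],[0,0,0,0,0,0],[0,0,0,0,0,0],[0,0,-0.03,0,0,0],[0,0,-0.07,0,0,0],[0,0,-0.11,0,0,0],[0,0,-0.15,0,0,0],[0,-0.04,-0.15,0,0,0],[0,-0.08,-0.15,0,0,0],[0,-0.08,-0.15,0,0,0]],
], grip=0.35)

```text
t: 6.9
position: [0.3239, 0.1257, 0.324]
eef_rot: [-0.001, 0.533, 0.846, -0.001]
contact_force: [0.3, -0.0, -0.4]
opening: 0.0297
finger_force: 0.0
```

```bash
python3 -c "
from h import *
go(.5452,.2304,.174,25.6)
a=pic('scene',(240,90,440,240),4,'s2.png');b=pic('top',(180,180,330,330),4,'t2.png')
cv2.imwrite('pics/s2r.png',a);cv2.imwrite('pics/t2r.png',b)
"
```

```text
pos [0.3239 0.1257 0.324 ] yawy 25.56 F [ 0.3 -0.  -0.4] t 6.9 open 0.0297 ff 0.0
move [-0.0011  0.2452  0.1494] [-0.15 -0.05 -0.04]
```

View pics/s2.png

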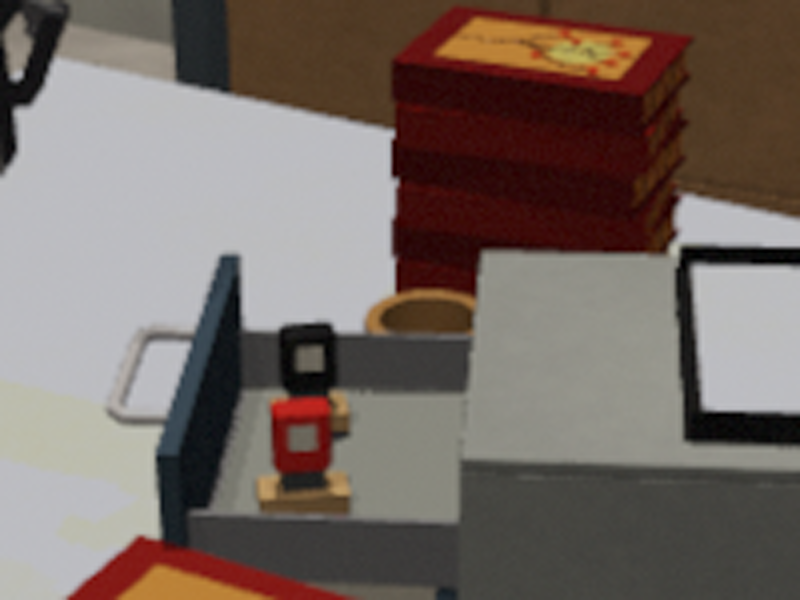

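View pics/t2.png

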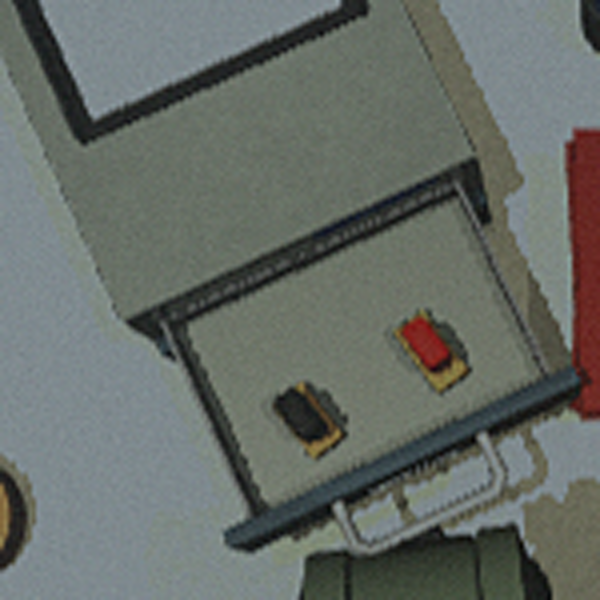

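The drawer is open. The red stamp is on the right (scene crop (302,435), top crop (427,343)), the black one is on the left, and both are upright.

```bash
python3 - <<'E'
from h import *
np.set_printoptions(precision=4,suppress=True)
def red(im,b):
    x0,y0,x1,y1=b;i=im[y0:y1,x0:x1].astype(int);B,G,R=i[...,0],i[...,1],i[...,2]
    m=((R>110)&(G<R*.35)&(B<R*.35)).astype(np.uint8)
    n,l,s,c=cv2.connectedComponentsWithStats(m);k=1+s[1:,4].argmax()
    ct=cv2.findContours((l==k).astype(np.uint8),0,1)[0][0]+np.array([x0,y0])
    return c[k]+[x0,y0],s[k],ct
t=cv2.imread("pics/t2r.png");s=cv2.imread("pics/s2r.png")
ct,st,k=red(t,(270,250,300,285));r=cv2.minAreaRect(k);print(ct,st,r)
P=cv2.boxPoints(r);W=np.array([onz("top",p,.182) for p in P])
print(W.mean(0),onz("top",ct,.182));
for i in range(2):
    u=W[i+1]-W[i];print(np.linalg.norm(u),np.degrees(np.arctan2(u[1],u[0])))
cs,ss,k2=red(s,(300,180,330,215));print(cs,ss)
cv2.imwrite("pics/mask.png",s)
# top-front corners in scene vs top: highest row of the handle
x,y,w,h=ss[:4];x+=300;y+=180
print("tri handle top",tri((cs[0],y+1),ct),"centroids",tri(cs,ct))
# mount (tan) in top view
i=t[250:290,270:305].astype(int);B,G,R=i[...,0],i[...,1],i[...,2]
m=((R-B>35)).astype(np.uint8);c=max(cv2.findContours(m,0,1)[0],key=cv2.contourArea)+np.array([270,250])
r=cv2.minAreaRect(c);W=np.array([onz("top",p,.126) for p in cv2.boxPoints(r)]);print("mount",r,W.mean(0))
for i in range(2):
    u=W[i+1]-W[i];print(np.linalg.norm(u),np.degrees(np.arctan2(u[1],u[0])))
E
```

```text
[285.8788 265.0152] [11 10 11 11 66] ((285.8780822753906, 265.0975646972656), (11.244510650634766, 5.934603214263916), 51.34019470214844)
[0.5231 0.1696 0.182 ] [0.5233 0.1696 0.182 ]
0.016445049475957374 -50.23800851940763
0.0315331204870335 -140.5516351911217
[314.8714 191.8   ] [ 8  9 14  6 70]
tri handle top (array([0.5241, 0.1703, 0.183 ]), np.float64(0.0024260704017748437)) centroids (array([0.5244, 0.1704, 0.1782]), np.float64(0.0016151710872039347))
mount ((287.280029296875, 267.5400085449219), (18.799999237060547, 9.399999618530273), 53.13010025024414) [0.5228 0.1695 0.126 ]
0.02704173252902434 -52.04284602965521
0.05467278609423876 -142.33917036349365
```

```bash
python3 -c "
from h import *
go(.523,.1700,.27,128.5)"
```

```text
pos [0.3279 0.1266 0.3244] yawy 25.57 F [-0.4  0.3  0.4] t 7.0 open 0.0301 ff 0.0
move [-0.0451  0.1946  0.0546] [ 5.0000e-02  6.0000e-02 -1.0293e+02]
```

Call:
servo_tool([
  [[0,0.02,0,0,0,-8.5],[-0.01,0.04,0,0,0,-17],[-0.02,0.06,0,0,0,-25.5],[-0.03,0.08,0,0,0,-34],[-0.035,0.1,0,0,0,-42.5],[-0.04,0.12,0.01,0,0,-51],[-0.045,0.14,0.02,0,0,-59.5],[-0.045,0.16,0.03,0,0,-68],[-0.045,0.18,0.04,0,0,-76.5],[-0.045,0.19,0.05,0,0,-85],[-0.045,0.1945,0.055,0,0,-93.5],[-0.045,0.1945,0.055,0,0,-102]],
], grip=0.55)

```text
t: 8.2
position: [0.5241, 0.1708, 0.267]
eef_rot: [-0.001, -0.325, 0.946, 0.0]
contact_force: [0.4, 0.5, 0.2]
opening: 0.0468
finger_force: 0.0
```

Call:
servo_tool([
  [[0,0,0,0,0,-0.9],[0,0,0,0,0,-0.9],[0,0,0,0,0,-0.9]],
])

```text
t: 8.5
position: [0.5235, 0.1702, 0.2691]
eef_rot: [0.0, -0.329, 0.944, 0.0]
contact_force: [-0.0, -0.5, 0.3]
opening: 0.047
finger_force: 0.0
```

```bash
python3 -c "
from h import *
go(.523,.1700,.162,128.5)
pic('scene',(240,90,390,210),5,'s3.png')"
```

```text
pos [0.5235 0.1702 0.2691] yawy 128.38 F [-0.  -0.5  0.3] t 8.5 open 0.047 ff 0.0
move [5.000e-04 1.000e-04 1.071e-01] [ 0.    0.   -0.12]
```

View pics/s3.png

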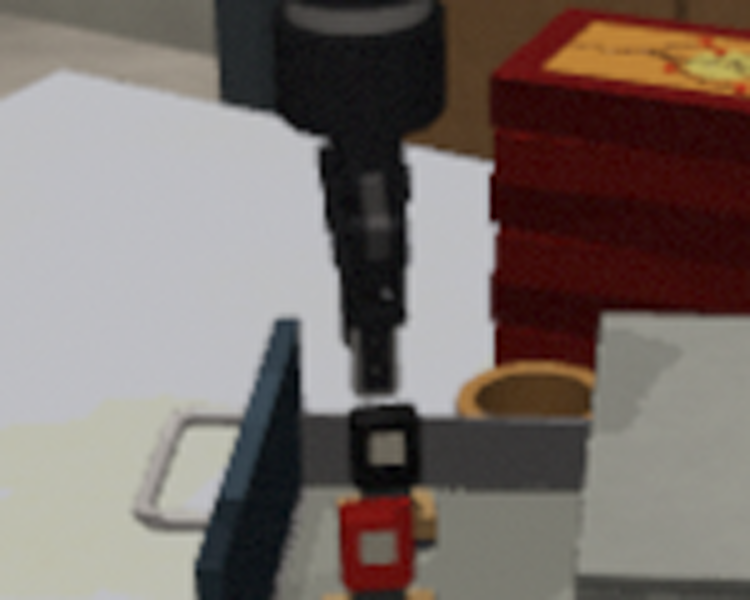

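The fingers (crop x about 375) hang over the red handle (crop x about 377). I'll go down and grip.

Call:
servo_tool([
  [[0,0,0.03,0,0,0],[0,0,0.05,0,0,0],[0,0,0.07,0,0,0],[0,0,0.085,0,0,0],[0,0,0.095,0,0,0],[0,0,0.102,0,0,0],[0,0,0.107,0,0,0],[0,0,0.107,0,0,0],[0,0,0.107,0,0,0]],
])

```text
t: 9.45
position: [0.5236, 0.1701, 0.1628]
eef_rot: [0.0, -0.33, 0.944, -0.0]
contact_force: [0.4, 0.9, 0.6]
opening: 0.0468
finger_force: 0.0
```

Call:
servo_tool([
  [[0,0,0,0,0,0],[0,0,0,0,0,0],[0,0,0,0,0,0],[0,0,0,0,0,0],[0,0,0,0,0,0]],
], grip=0, newtons=40)

```text
t: 9.95
position: [0.5235, 0.1701, 0.1628]
eef_rot: [0.0, -0.33, 0.944, -0.0]
contact_force: [-1.3, -0.1, 5.8]
opening: 0.0197
finger_force: 42.3
```

```bash
python3 -c "
from h import *
go(.523,.1700,.162,128.5)"
```

```text
pos [0.5235 0.1701 0.1628] yawy 128.48 F [-1.3 -0.1  5.8] t 9.95 open 0.0197 ff 42.265344858169556
move [0.0005 0.0002 0.0008] [-0.02  0.05 -0.02]
```

Call:
servo_tool([
  [[0,0,-0.01,0,0,0],[0,0,-0.03,0,0,0],[0,0,-0.06,0,0,0],[0,0,-0.09,0,0,0],[0,0,-0.12,0,0,0],[0,0,-0.14,0,0,0],[0,0,-0.15,0,0,0],[0,0,-0.15,0,0,0],[0,0,-0.15,0,0,0]],
])

```text
t: 10.85
position: [0.5227, 0.1699, 0.3113]
eef_rot: [-0.001, -0.33, 0.944, 0.0]
contact_force: [-1.0, 0.1, -1.0]
opening: 0.0197
finger_force: 41.6
```

```bash
python3 -c "
from h import *
go(.464,-.334,.31,176.6)"
```

```text
pos [0.5227 0.1699 0.3113] yawy 128.48 F [-1.   0.1 -1. ] t 10.85 open 0.0197 ff 41.649688482284546
move [ 0.3596 -0.3579  0.0015] [  0.07  -0.06 -48.12]
```

Call:
servo_tool([
  [[0.01,-0.01,0,0,0,-2],[0.03,-0.03,0,0,0,-4],[0.055,-0.055,0,0,0,-8],[0.085,-0.085,0,0,0,-12],[0.115,-0.115,0,0,0,-16],[0.145,-0.145,0,0,0,-20],[0.175,-0.175,0,0,0,-24],[0.205,-0.205,0,0,0,-28],[0.235,-0.234,0,0,0,-32],[0.265,-0.264,0,0,0,-36],[0.285,-0.284,0,0,0,-40],[0.295,-0.294,0,0,0,-44]],
])

```text
t: 12.05
position: [0.474, -0.2459, 0.3103]
eef_rot: [-0.001, -0.659, 0.752, 0.001]
contact_force: [0.4, 0.3, -1.0]
opening: 0.0192
finger_force: 41.7
```

```bash
python3 -c "
from h import *
go(.464,-.334,.15,176.6)"
```

```text
pos [ 0.474  -0.2459  0.3103] yawy 172.47 F [ 0.4  0.3 -1. ] t 12.05 open 0.0192 ff 41.65711283683777
move [ 0.0888 -0.0021  0.1602] [ 0.16  0.06 -4.13]
```

Call:
servo_tool([
  [[0.02,0,0,0,0,-1],[0.045,0,0,0,0,-2],[0.07,-0.001,0,0,0,-3],[0.085,-0.002,0.01,0,0,-4],[0.089,-0.002,0.03,0,0,-4.1],[0.089,-0.002,0.06,0,0,-4.1],[0.089,-0.002,0.1,0,0,-4.1],[0.089,-0.002,0.14,0,0,-4.1],[0.089,-0.002,0.165,0,0,-4.1],[0.089,-0.002,0.175,0,0,-4.1],[0.089,-0.002,0.18,0,0,-4.1],[0.089,-0.002,0.18,0,0,-4.1]],
])

```text
t: 13.25
position: [0.4656, -0.3322, 0.1322]
eef_rot: [-0.0, -0.686, 0.728, 0.0]
contact_force: [0.3, 0.5, -0.7]
opening: 0.0194
finger_force: 41.6
```

Call:
servo_tool([
  [[0,0,0,0,0,0],[0,0,0,0,0,0]],
])

```text
t: 13.45
position: [0.4664, -0.3329, 0.1337]
eef_rot: [0.0, -0.686, 0.728, -0.001]
contact_force: [-0.6, -0.4, -0.0]
opening: 0.0193
finger_force: 41.6
```

```bash
python3 -c "
from h import *
go(.464,-.334,.0935,176.6)
a=pic('scene',(90,270,240,390),5,'s4.png');cv2.imwrite('pics/s4r.png',a)
b=pic('top',(400,220,500,320),4,'t4.png');cv2.imwrite('pics/t4r.png',b)
print(proj('scene',(.464,-.334,.0265)))"
```

```text
pos [ 0.4664 -0.3329  0.1337] yawy 176.59 F [-0.6 -0.4 -0. ] t 13.45 open 0.0193 ff 41.63646161556244
move [0.0012 0.0024 0.0402] [-0.12 -0.1  -0.01]
[152.07516898 360.89707716]
```

View pics/s4.png

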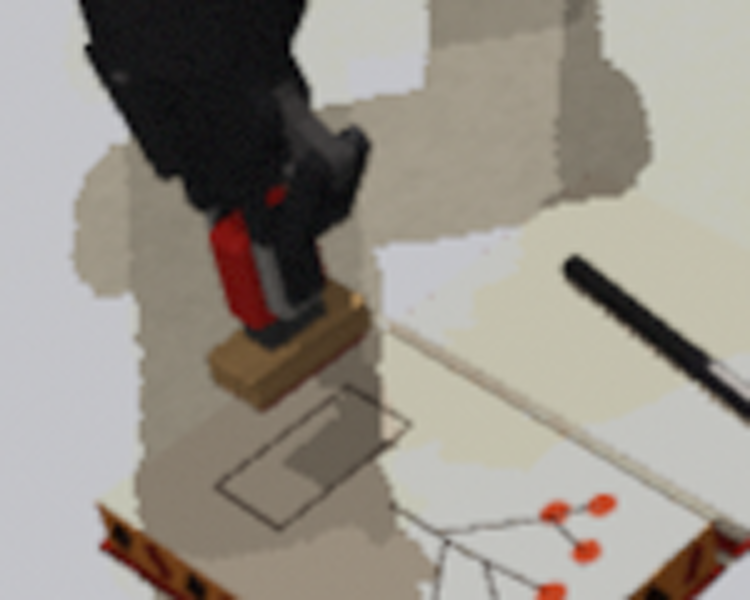

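The stamp hangs over the frame at scene crop corners (213,378), (262,410) and (368,330). The frame corners are (218,487), (280,528), (411,425) and (348,385). Next I'll compare both through the same camera.

```bash
python3 - <<'E'
from h import *
np.set_printoptions(precision=4,suppress=True)
S=lambda p:(90+(p[0]-2)/5,270+(p[1]-2)/5)
f=[onz("scene",S(p),.0265) for p in((411,425),(280,528),(218,487),(348,385))]
print("frame",np.mean(f,0));print([np.degrees(np.arctan2(*(u[1::-1]))) for u in(f[0]-f[1],f[3]-f[2])])
# expected mount corners from the TCP and a perfect grasp
T=arm.read_state()["position"];a=np.radians(86.6);X=np.array([np.cos(a),np.sin(a),0]);Y=np.array([-X[1],X[0],0])
c=T-[0,0,.0568]
for z in(.0,.02):
  for sx,sy in((-1,1),(-1,-1),(1,-1),(1,1)):
    p=proj("scene",c+X*.028*sx+Y*.014*sy+[0,0,z]);print(z,sx,sy,((p-[90,270])*5+2).round(0))
b=cv2.imread("pics/s4r.png")[270:390,90:240];h=cv2.cvtColor(b,cv2.COLOR_BGR2HSV)
m=((h[...,0]<22)&(h[...,0]>8)&(h[...,1]>95)).astype(np.uint8);m[:50]=0;m[85:]=0
k=max(cv2.findContours(m,0,1)[0],key=cv2.contourArea);print(cv2.contourArea(k),(cv2.approxPolyDP(k,1.5,True)[:,0]*5+2).tolist())
E
```

```text
frame [ 0.4644 -0.3329  0.0265]
[np.float64(86.22565929539975), np.float64(87.47195988119509)]
0.0 -1 1 [211. 393.]
0.0 -1 -1 [259. 423.]
0.0 1 -1 [375. 336.]
0.0 1 1 [327. 307.]
0.02 -1 1 [199. 354.]
0.02 -1 -1 [248. 385.]
0.02 1 -1 [365. 298.]
0.02 1 1 [317. 270.]
311.5 [[362, 302], [327, 282], [327, 312], [267, 352], [242, 332], [217, 347], [217, 382], [267, 407], [367, 327]]
```

```bash
python3 - <<'E'
from h import *
b=cv2.imread("pics/s4r.png")[308:356,128:170]
a=cv2.resize(b,None,fx=12,fy=12,interpolation=cv2.INTER_CUBIC)
a=cv2.convertScaleAbs(a,alpha=1.6)
t=cv2.imread("pics/t4r.png")[255:305,420:465];t=cv2.resize(t,None,fx=6,fy=6,interpolation=2)
o=np.zeros((576,790,3),np.uint8);o[:,:504]=a;o[:300,510:780]=t;cv2.imwrite("pics/z.png",o)
E
```

```text
(no output)
```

View pics/z.png

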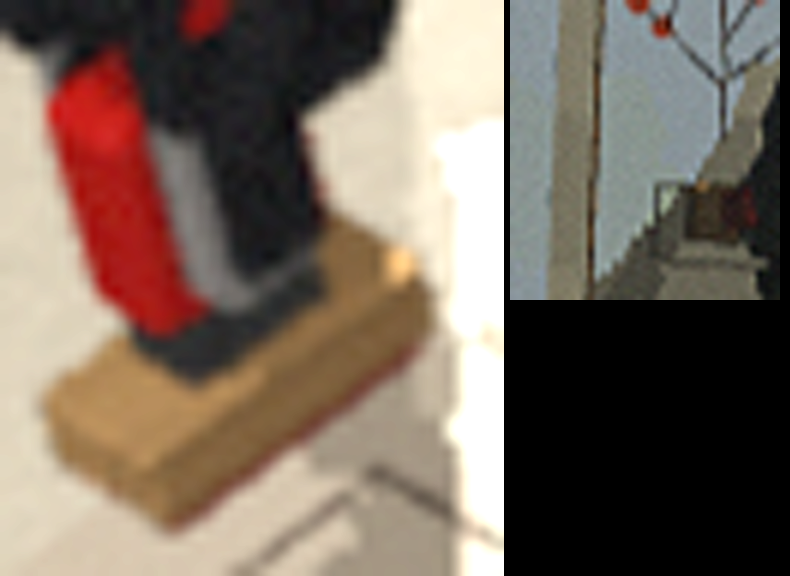

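The stamp hangs level over the frame, with the red plate visible under the wood. Wood corners (12x crop) are top (45,400), (150,470) and (435,290), and bottom (60,460), (170,525) and (425,345). I'll go down to about 15 mm above the paper and fit lines there.

```bash
python3 -c "
from h import *
go(.4634,-.334,.098,176.6)"
```

```text
pos [ 0.4661 -0.3327  0.1334] yawy 176.59 F [-0.5 -0.1 -0.6] t 13.55 open 0.0195 ff 41.63647770881653
move [0.0015 0.0027 0.0354] [-0.09 -0.07 -0.01]
```

Call:
servo_tool([
  [[0.001,0.0015,0.006,0,0,0],[0.0015,0.0027,0.013,0,0,0],[0.0015,0.0027,0.02,0,0,0],[0.0015,0.0027,0.027,0,0,0],[0.0015,0.0027,0.032,0,0,0],[0.0015,0.0027,0.035,0,0,0],[0.0015,0.0027,0.035,0,0,0],[0.0015,0.0027,0.035,0,0,0],[0.0015,0.0027,0.035,0,0,0]],
])

```text
t: 14.45
position: [0.463, -0.3337, 0.0976]
eef_rot: [0.0, -0.686, 0.728, -0.0]
contact_force: [0.4, -0.5, -1.7]
opening: 0.0195
finger_force: 41.6
```

```bash
python3 - <<'E'
from h import *
np.set_printoptions(precision=3,suppress=True)
go(.4634,-.334,.0935,176.6)
b=np.mean([imaging.read_camera("scene")[:,:,::-1].astype(float) for _ in range(8)],0)
cv2.imwrite("pics/s5r.png",b.round().astype(np.uint8)); c=b[310:375,120:180].astype(np.float32)
a=cv2.resize(c,None,fx=9,fy=9,interpolation=cv2.INTER_CUBIC).clip(0,255)
cv2.imwrite("pics/s5.png",cv2.convertScaleAbs(a,alpha=1.5))
T=arm.read_state()["position"];q=np.radians(86.6);X=np.array([np.cos(q),np.sin(q),0]);Y=np.array([-X[1],X[0],0])
for z in(.0,.006,.02):
  print(z,[((proj("scene",T-[0,0,.0568]+X*.028*i+Y*.014*j+[0,0,z])-[120,310])*9+4).round(0).tolist() for i,j in((-1,1),(-1,-1),(1,-1))])
E
```

```text
pos [ 0.463 -0.334  0.098] yawy 176.59 F [ 0.4 -0.5 -1.7] t 14.45 open 0.0195 ff 41.63694620132446
move [ 0.    -0.     0.004] [-0.03 -0.02 -0.01]
0.0 [[132.0, 465.0], [218.0, 520.0], [421.0, 362.0]]
0.006 [[126.0, 445.0], [212.0, 500.0], [416.0, 342.0]]
0.02 [[112.0, 399.0], [198.0, 454.0], [405.0, 296.0]]
```

View pics/s5.png

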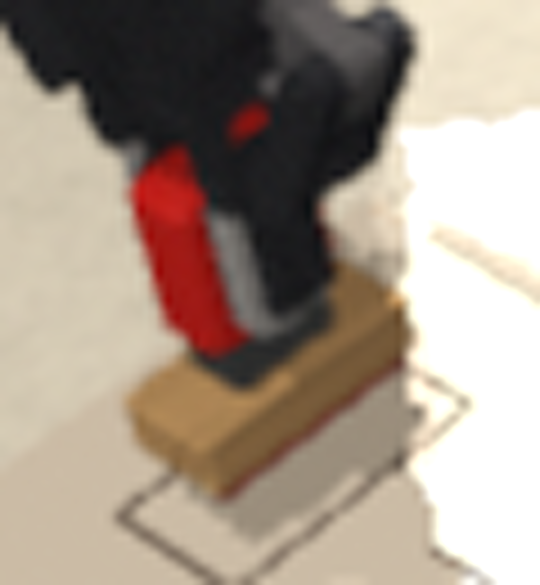

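Stamp long edges (about -37.5°) run parallel to the frame lines (about -38°). The stamp sits over the frame at the expected pixels: near bottom corner (220,497) against (212,500) predicted. A final 4 mm down.

Call:
servo_tool([
  [[0,0,0.001,0,0,0],[0,0,0.002,0,0,0],[0,0,0.003,0,0,0],[0,0,0.004,0,0,0],[0,0,0.004,0,0,0],[0,0,0.004,0,0,0],[0,0,0.004,0,0,0],[0,0,0.004,0,0,0]],
])

```text
t: 15.65
position: [0.4628, -0.3335, 0.0933]
eef_rot: [-0.0, -0.686, 0.728, -0.0]
contact_force: [-0.1, -0.2, -0.5]
opening: 0.0198
finger_force: 41.6
```

Call:
servo_tool([
  [[0,0,0,0,0,0],[0,0,0,0,0,0],[0,0,0,0,0,0],[0,0,0,0,0,0],[0,0,0,0,0,0]],
])

```text
t: 16.15
position: [0.4628, -0.3335, 0.0933]
eef_rot: [-0.0, -0.686, 0.728, -0.0]
contact_force: [-0.1, 0.3, 0.5]
opening: 0.0191
finger_force: 41.6
```

```bash
python3 -c "
from h import *
go(.463,-.334,.0938,176.6)
print(abs(arm.read_state()['dq']).max()); print(arm.close_job())"
```

```text
pos [ 0.4628 -0.3335  0.0933] yawy 176.58 F [-0.1  0.3  0.5] t 16.15 open 0.0191 ff 41.63626492023468
move [ 0.0005 -0.0002 -0.0005] [ 0.   -0.   -0.02]
0.0014712402208587978
the job is handed in; nothing more can be done
None
```

I handed the job in at 16.15 s: the top drawer is open at its stop and the red stamp is held still, square to the frame and centred to within about 2 mm by the cameras, about 10 mm above the page; the black stamp was left standing in the drawer.

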